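Load the robot's battery packs into the charging dock

TASK

Switch the charging dock off at its lever, then lift each battery pack out of the bin and slide it fin-end last, fully home, into a bay of the dock whose opening matches its thickness (slim packs in low bays, thick packs in high bays). When every pack from the bin is in, and only then, switch the dock on again, all the way; leave the other things on the bench where they are.

Things in the scene. Friction and masses are not known exactly. Their poses are not given: they have to be found in the camera images.
- slim1: a slim battery pack: flat aluminium slab 120 (its x) x 64 (y) x 12 mm thick (z) with an upright black grip fin on top near the rear (-x) end: 34 mm long (x -58 to -24), 12 mm thick in y, 36 mm tall, its top 48 mm above the underside. Origin: centre of the underside; +x is the front, which enters the bay first. Starts flat in the bin, front away from the robot. May be absent (None).
- slim2: a slim battery pack: flat aluminium slab 120 (its x) x 64 (y) x 12 mm thick (z) with an upright black grip fin on top near the rear (-x) end: 34 mm long (x -58 to -24), 12 mm thick in y, 36 mm tall, its top 48 mm above the underside. Origin: centre of the underside; +x is the front, which enters the bay first. Starts flat in the bin, front away from the robot. May be absent (None).
- thick1: a thick battery pack: flat aluminium slab 120 (its x) x 64 (y) x 30 mm thick (z) with an upright black grip fin on top near the rear (-x) end: 34 mm long (x -58 to -24), 12 mm thick in y, 36 mm tall, its top 66 mm above the underside. Origin: centre of the underside; +x is the front, which enters the bay first. Starts flat in the bin, front away from the robot. May be absent (None).
- thick2: a thick battery pack: flat aluminium slab 120 (its x) x 64 (y) x 30 mm thick (z) with an upright black grip fin on top near the rear (-x) end: 34 mm long (x -58 to -24), 12 mm thick in y, 36 mm tall, its top 66 mm above the underside. Origin: centre of the underside; +x is the front, which enters the bay first. Starts flat in the bin, front away from the robot. May be absent (None).
- bay_low1: a low bay of the dock: fixed tunnel on the dock's plate, inside 80 deep, 70 wide, 16 mm high; outer height 22. Origin: centre of its floor (the plate's top); x points inward. Mouth at x -40 on the robot's side, flared cheeks out to x -60; at the back a stop lip 8 mm high, near face at x +40. A pack fully home touches the lip: its origin at x -20, y 0, z 0 mm; its fin stays outside.
- bay_low2: a low bay of the dock: fixed tunnel on the dock's plate, inside 80 deep, 70 wide, 16 mm high; outer height 22. Origin: centre of its floor (the plate's top); x points inward. Mouth at x -40 on the robot's side, flared cheeks out to x -60; at the back a stop lip 8 mm high, near face at x +40. A pack fully home touches the lip: its origin at x -20, y 0, z 0 mm; its fin stays outside.
- bay_high1: a high bay of the dock: fixed tunnel on the dock's plate, inside 80 deep, 70 wide, 34 mm high; outer height 40. Origin: centre of its floor (the plate's top); x points inward. Mouth at x -40 on the robot's side, flared cheeks out to x -60; at the back a stop lip 8 mm high, near face at x +40. A pack fully home touches the lip: its origin at x -20, y 0, z 0 mm; its fin stays outside.
- bay_high2: a high bay of the dock: fixed tunnel on the dock's plate, inside 80 deep, 70 wide, 34 mm high; outer height 40. Origin: centre of its floor (the plate's top); x points inward. Mouth at x -40 on the robot's side, flared cheeks out to x -60; at the back a stop lip 8 mm high, near face at x +40. A pack fully home touches the lip: its origin at x -20, y 0, z 0 mm; its fin stays outside.
- dock: the charging dock's grey base plate, 8 mm thick, fixed on the bench. Origin on the bench top, under the middle of the four bays, which stand in a row along its y at 84 mm spacing, low and high in any order, with the dock's heading. Plate: x -185 to +55, y -250 to +175 mm; before the mouths (x -185 to -60) it is an empty flat apron where a pack can rest and slide.
- switch (a joint): the dock's main switch: toggle lever with a red ball end (26 mm across) on a black block (70 x 50 x 25 mm high), at x -60, y -215 mm on the dock. Angle in rad: 0 = off, leaning to the robot (dock's -x); 1.0 = on, leaning away (dock's +x); stops at both. It stays where it is left and needs about 1 N at the ball.
- switch_tip (a point): centre of the lever's ball end, 80 mm from the pivot
- switch_pivot (a point): pivot of the lever (axis along the dock's y), 30 mm above the bench; the lever stands at (angle - 0.5) rad from vertical in the dock's x-z plane; does not move with the lever
- bin: the grey open parts bin, fixed, 300 x 180 mm outside, 45 mm high, walls and floor 5 mm. Origin: centre of its underside; x along its length, away from the robot. The packs lie on its floor, two by two.
- tape: a roll of white tape, 100 mm across and 25 mm high; not part of the job. Origin: centre of its underside.
- shell: a spare ball-shell piece, black disc with white petals, about 120 mm across and 20 mm high; not part of the job. Origin: centre of its underside.
Things that resemble listed ones, but are neither listed nor needed, are in the scene too. Leave any orange look-alike of the slim1 alone. Leave any orange look-alike of the thick1 alone.

How it is judged:
By the outcome, as a careful person would: the job done as asked, in the order asked, and still so for the second after the job is handed in, with the robot touching nothing.
Of slim1, slim2, thick1, thick2 only 3 to 4 are there at a start; the rules pass over those that are not, and their reading is None.
At some moment in a run one of slim1, slim2, thick1, thick2 may be knocked a few centimetres aside while the robot is not near it.
It also fails if it takes over 210 s, if anything falls off the work surface, if the arm or the gripper's body presses on something with over 40 N, if the wrist force passes 120 N, or if a joint passes its speed limit or range.

ROBOT

A 7-joint arm with a two-finger parallel gripper is mounted at the origin on the work surface. World frame = base frame: x ahead of the robot, y to its left, z up, the work surface at z = 0. Lengths are in m, angles in rad, forces in N, time in s.
With the tool pointing down it reaches from about 0.425 to 1.025 m from the base axis. Payload 3.6 kg.
Tool frame: the origin (TCP) lies at the very end of the fingers, on their centre line; the grasp point (between the pads) lies robot.tcp_to_grasp behind it (robot.tcp_to_grasp is the distance from the TCP to the grasp point, in m); z points along the fingers, y is the line along which they close (so a half turn about z gives the same grasp; the last joint's range is limited). The gripper opens to 85 mm and grips with 20 to 120 N. Pads are 22 mm wide; open, the fingers measure 114 mm over their backs; the gripper's body (76 mm by 85 mm) begins 54 mm behind the grasp point. The pads swing forward as they close: fully open they stand 13 mm farther back than shut.
Start: joints at [-1.433, 0.591, 0.048, 1.609, -0.033, 0.943, -0.034], TCP at [0.167, 0.706, 0.231] pointing down, gripper open.
Joint ranges: [-2.69, 2.69], [-0.47, 2.24], [-1.27, 1.36], [0.19, 2.51], [-1.53, 4.68], [0.08, 2.07], [-3.09, 3.09]. Speed limits (rad/s): [2.57, 2.57, 3.14, 3.14, 3.14, 3.14, 3.14].

INTERFACE

Orientations are given as a unit quaternion [w, x, y, z].
In Python, from rig import robot, hand, get_image, recognise, outline_of gives the robot as it stands. Calls block until the motion is done:
- robot.move_pose(position, orientation): joint-space move of the TCP to a pose.
- robot.line_to(position, orientation=None, rate=0.15, max_force=None): straight line of the TCP; orientation=None keeps the orientation; rate is the mean speed in m/s. With max_force (N) it stops when the force on the tool has changed by that much, and returns True; else False.
- robot.move_joints(angles): joint-space move.
- hand.move_gripper(opening): finger opening in m; the grip force is fixed at half the most; returns when the fingers have stopped.
- robot.sleep(seconds).
- robot.inverse_kinematics(position, orientation): joint angles nearest the present ones, or None.
- robot.sense(): the state.
- get_image(name): name is "side" or "top"; returns a dict with "frame" (480x640x3 uint8, red, green, blue), "z_map" (480x640 float32, m along the optical axis (not along the pixel's ray), 0 where there is no reading), "fx", "fy", "cx", "cy" (pixels), "rvec" (rotation vector, rad) and "tvec" (3), from world to camera coordinates, as OpenCV has them. Camera axes: x right, y down, z forward; pixel columns grow to the right and rows downward; lengths in m; the calibration is good to about 2 mm. A picture is of the moment at which its call begins.
A pose or a line that the arm cannot do raises robot.MotionError and nothing moves.
- robot.sign_off(): hands the job in; it is judged then, once.
Trained networks look in a picture, given as the dict that the camera call returned (one of the last four; its "shot" number tells which), for a name from the list of things; names that differ only in an ending like _2 or _b are one class to them, and where a whole thing is asked for, a point or a joint stands for the part that bears it (a point fixed in the world has none). Each returns a list of dicts, best first, with "score" (0 to 1); they miss things now and then, are a little off and sometimes report something else, mostly with a low value. They report only what shows in the picture. A call takes as long as a camera call. They do not tell look-alikes from the thing itself.
- recognise(picture, label): "at" ([column, row] in pixels, amid what is visible of it).
- outline_of(picture, label): "mask" (480x640 bool, what is visible of it) and "at" ([column, row] in pixels, amid what is visible of it).
The state is a dict: "clock": time; "joints": joint angles; "qd": joint speeds; "tau": joint torques, N m; "tcp_pos": TCP position; "tcp_rot": TCP orientation; "force": force on the tool from outside, world axes, zero at the start; "ft_torque": the same for the moment, N m; "grip_width": finger opening in m; "grasp_force": force on a finger pad.
Only numpy, scipy, OpenCV 4.12 (cv2) and the standard library are available. Lean on these libraries where they do the work, as an engineer would, in place of code of your own. Each camera call takes 0.05 s, during which the arm holds its last target. There are 200 camera calls.

## Working session

There is one attempt and no reset: what is moved stays moved. The work goes in short steps, each a Python script; the robot and the scene stay as the last script left them, time stands still between calls to the robot, and variables do not carry over. Pictures are saved under pics/ and viewed, at most 14 in all, crops included, and the job is handed in when it is done.

```bash
ls; mkdir -p pics; python3 - <<'E'
from rig import robot, hand, get_image, recognise, outline_of
import cv2, numpy as np
for n in ("top","side"):
    p=get_image(n); cv2.imwrite(f"pics/{n}0.png",p["frame"][:,:,::-1]); np.savez(f"{n}0.npz",**{k:v for k,v in p.items()})
    print(n,p["fx"],p["cx"],p["cy"],p["rvec"],p["tvec"])
s=robot.sense(); print(s["clock"],s["tcp_rot"],robot.tcp_to_grasp,s["grip_width"])
E
```

```text
pics
top 478.7160678466638 324.25576642429843 238.17172136530257 [ 2.19895101 -2.1511086   0.16022655] [-0.0814873   0.54225295  1.13965728]
side 573.866433820828 318.6778002452303 246.1757346963791 [ 2.20743054e+00 -4.84590361e-02 -1.21232485e-03] [-0.52262484  0.05173334  1.37375057]
0.1 [-5.76984108e-05  1.15587866e-01  9.93296716e-01 -1.03768551e-03] 0.0187 0.08536524941675938
```

View pics/top0.png

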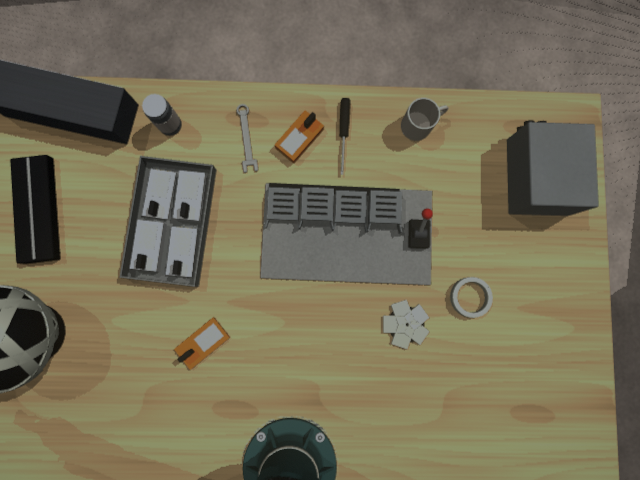

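View pics/side0.png

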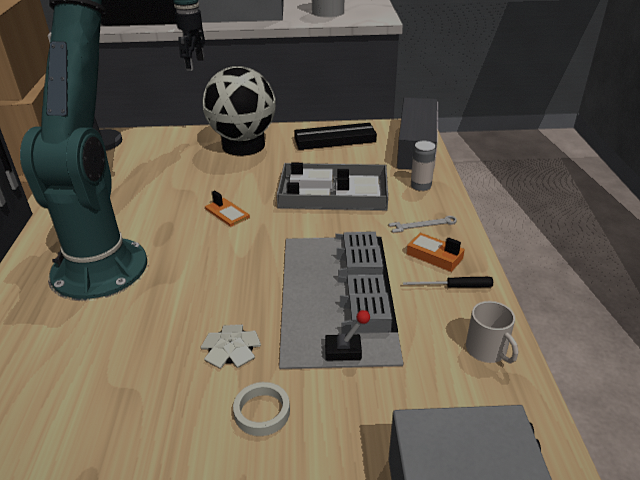

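The top view shows the bin with four packs (around 165,220) and the dock (345,235). The bays are at columns 284/318/351/386, and the lever's red ball is at (427,213), leaning away, so it is on. The orange look-alikes are at (300,137) and (203,343). In the side view the gripper is clear of everything. Next I'll get heights and poses from depth.

```bash
cat > hp.py <<'E'
import numpy as np, cv2
def cloud(p):
    R=cv2.Rodrigues(np.array(p["rvec"],float))[0]; t=np.array(p["tvec"],float).ravel()
    z=np.array(p["z_map"],float); v,u=np.mgrid[:480,:640]
    c=np.stack([(u-p["cx"])/p["fx"]*z,(v-p["cy"])/p["fy"]*z,z],-1)
    w=(c-t)@R; w[z==0]=np.nan
    return w
def proj(p,X):
    K=np.array([[p["fx"],0,p["cx"]],[0,p["fy"],p["cy"]],[0,0,1.]])
    return cv2.projectPoints(np.array(X,float).reshape(-1,3),np.array(p["rvec"],float),np.array(p["tvec"],float),K,None)[0].reshape(-1,2)
def load(f):
    d=np.load(f,allow_pickle=True); return {k:(d[k] if d[k].ndim else d[k].item()) for k in d.files}
E
python3 - <<'E'
from hp import *
p=load("top0.npz"); W=cloud(p); f=p["frame"].astype(int)
np.set_printoptions(precision=4,suppress=True)
def med(c,r,n=2): return np.nanmedian(W[r-n:r+n+1,c-n:c+n+1].reshape(-1,3),0), np.nanstd(W[r-n:r+n+1,c-n:c+n+1,2])
for nm,(c,r) in dict(table=(350,400),plateL=(290,260),plateR=(390,265),b1=(284,215),b2=(318,215),b3=(351,215),b4=(386,215),pTL=(160,183),pTR=(188,185),pBL=(150,235),pBR=(182,240),ball=(427,213)).items(): print(nm,*med(c,r))
# plate: points z 5..11mm in dock region
reg=np.zeros((480,640),bool); reg[225:290,255:440]=1
m=reg&(abs(W[...,2]-.008)<.004)&(f.max(-1)-f.min(-1)<25)
m=cv2.morphologyEx(m.astype(np.uint8),cv2.MORPH_OPEN,np.ones((3,3)))>0
P=W[m][:,:2]; print("plate",len(P),cv2.minAreaRect((P).astype(np.float32)))
P=P
# bin rim
reg[:]=0; reg[150:295,110:225]=1
m=reg&(abs(W[...,2]-.045)<.004); P=W[m][:,:2]; print("rim",len(P),cv2.minAreaRect(P.astype(np.float32)))
dark=f.max(-1)<60
for z0 in (.053,.071):
    m=reg&dark&(abs(W[...,2]-z0)<.005); n,l,s,c=cv2.connectedComponentsWithStats(m.astype(np.uint8))
    for i in range(1,n):
        if s[i,4]>20: print("fin",z0,s[i],np.median(W[l==i],0))
E
python3 - <<'E'
import cv2
a=cv2.imread("pics/top0.png"); cv2.imwrite("pics/c1.png",cv2.resize(a[145:300,110:450],None,fx=2.35,fy=2.35,interpolation=cv2.INTER_CUBIC))
E
```

```text
table [ 0.1539 -0.1411 -0.0002] 0.0017101839223255019
plateL [0.4903 0.0138 0.0065] 0.0014665936332142566
plateR [ 0.4834 -0.2359  0.0079] 0.002194232620324802
b1 [0.5996 0.0308 0.0289] 0.0022019354367615153
b2 [ 0.5984 -0.0527  0.0481] 0.0024209897955961997
b3 [ 0.6036 -0.1347  0.0293] 0.002277612136908378
b4 [ 0.6027 -0.2188  0.0473] 0.002155285392407292
pTL [0.6743 0.3414 0.0177] 0.0018292640732635662
pTR [0.6676 0.2677 0.0355] 0.0025672637374348525
pBL [0.5413 0.3518 0.0345] 0.002924101625921224
pBR [0.533  0.2789 0.0172] 0.002469266840022332
ball [ 0.5989 -0.3039  0.112 ] 0.0022412821547399438
plate 7266 ((0.5146262049674988, -0.12721331417560577), (0.4222925901412964, 0.14777898788452148), 88.94230651855469)
rim 899 ((0.5776616930961609, 0.31153005361557007), (0.18117427825927734, 0.30044323205947876), 84.17543029785156)
fin 0.053 [148 201   7  14  69] [0.6069 0.3478 0.0524]
fin 0.053 [173 261   7  14  70] [0.4634 0.281  0.0526]
fin 0.071 [180 203   7  14  72] [0.6007 0.2671 0.0699]
fin 0.071 [136 254   7  15  77] [0.4757 0.362  0.0699]
```

View pics/c1.png

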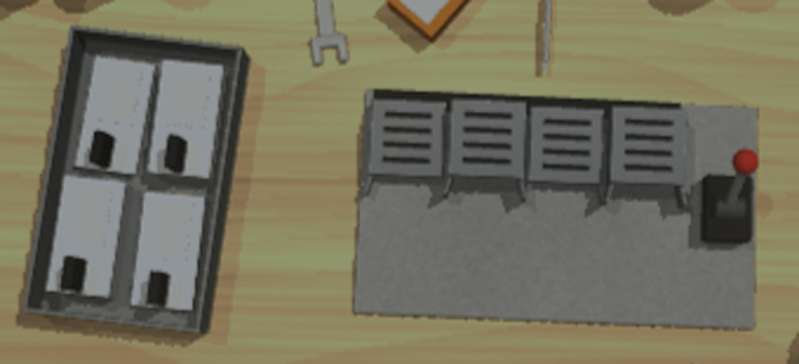

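The packs are TL slim, TR thick, BL thick and BR slim. The bays from left to right are low, high, low, high. Next I'll fit precise poses with a height model.

```bash
cat >> hp.py <<'E'
from scipy.optimize import minimize
def loc(P,q):
    c,s=np.cos(q[2]),np.sin(q[2]); d=P[:,:2]-np.array(q[:2])
    return d[:,0]*c+d[:,1]*s, -d[:,0]*s+d[:,1]*c
def fitpose(P,model,q0,cap=.012):
    # capped L1 height disagreement between cloud points and a height model in the thing's frame
    f=lambda q: np.mean(np.minimum(abs(P[:,2]-model(*loc(P,q))),cap))
    best=None
    for dx in (-.004,.004):
        for da in (-.03,.03):
            q=np.array(q0)+[dx,-dx,da]
            r=minimize(f,q,method="Nelder-Mead",options=dict(initial_simplex=[q,q+[.006,0,0],q+[0,.006,0],q+[0,0,.05]],xatol=1e-5,fatol=1e-8))
            if best is None or r.fun<best.fun: best=r
    return best.x,best.fun
def dockmodel(x,y):
    h=np.where((x>-.185)&(x<.055)&(y>-.25)&(y<.175),.008,0.)
    for yb,t in ((.126,.030),(.042,.048),(-.042,.030),(-.126,.048)):
        h=np.where((abs(x)<.040)&(abs(y-yb)<.038),t,h)
    return np.where((abs(x+.06)<.035)&(abs(y+.215)<.025),.033-.008,h)
def packmodel(t,base=.005,wall=True):
    def m(x,y):
        h=np.where((abs(x)<.06)&(abs(y)<.032),base+t,base)
        return np.where((x>-.058)&(x<-.024)&(abs(y)<.006),base+t+.036,h)
    return m
def near(W,q,rx,ry):
    P=W.reshape(-1,3); P=P[np.isfinite(P).all(1)]; x,y=loc(P,q); return P[(abs(x)<rx)&(abs(y)<ry)]
def fitpack(W,fin,t,yaw,base=.005):
    q0=[fin[0]+.041*np.cos(yaw),fin[1]+.041*np.sin(yaw),yaw]
    return fitpose(near(W,q0,.068,.037),packmodel(t,base),q0)
E
python3 - <<'E'
from hp import *
np.set_printoptions(precision=4,suppress=True)
for n in ("top","side"):
    W=cloud(load(n+"0.npz")); q0=[.6,-.094,-.01]
    print(n,"dock",*fitpose(near(W,q0,.25,.30),dockmodel,q0))
    for nm,fin,t in (("TL",(.607,.348),.012),("TR",(.601,.267),.03),("BL",(.4757,.362),.03),("BR",(.4634,.281),.012)):
        print(n,nm,*fitpack(W,fin,t,-.1))
from rig import robot,get_image,recognise
p=get_image("top"); r=recognise(p,"switch_tip"); print([(x["at"],x["score"]) for x in r][:2])
W=cloud(p); P=W[205:222,418:436].reshape(-1,3); f=p["frame"][205:222,418:436].reshape(-1,3).astype(int)
m=(f[:,0]>120)&(f[:,1]<70); print("ball",np.median(P[m],0),P[m].min(0),P[m].max(0))
E
```

```text
top dock [ 0.626  -0.0915 -0.0187] 0.002724470056546558
top TL [ 0.647   0.3444 -0.1096] 0.0026681627844422433
top TR [ 0.6418  0.2653 -0.0801] 0.00319844701673632
top BL [ 0.5166  0.3599 -0.0906] 0.0031452451839108857
top BR [ 0.5049  0.281  -0.0592] 0.002417092394457971
side dock [ 0.6234 -0.0928 -0.0191] 0.002955184882074534
side TL [ 0.6444  0.3427 -0.0689] 0.003549534698213388
side TR [ 0.6391  0.2648 -0.0974] 0.003718327242617186
side BL [ 0.5136  0.3555 -0.0812] 0.005975505575446345
side BR [0.5038 0.2794 0.0168] 0.0048964766189162805
[([425.4, 215.4], 0.43)]
ball [ 0.6002 -0.3058  0.112 ] [ 0.5914 -0.3141  0.1053] [ 0.6096 -0.2984  0.1165]
```

```bash
cat >> hp.py <<'E'
DOCK=np.array([.625,-.0922,-.019])
def d2w(x,y,q=DOCK):
    c,s=np.cos(q[2]),np.sin(q[2]); return [q[0]+x*c-y*s,q[1]+x*s+y*c]
def quat(yaw): a=np.pi/2+yaw/2; return [0.,float(np.cos(a)),float(np.sin(a)),0.]
E
python3 - <<'E'
from hp import *
from rig import robot,hand,get_image
np.set_printoptions(precision=4,suppress=True)
Q=quat(DOCK[2])
robot.line_to([.167,.706,.40]); 
robot.move_pose(d2w(.03,-.215)+[.30],Q); print(robot.sense()["clock"],robot.sense()["joints"])
hand.move_gripper(0.0)
robot.line_to(d2w(.025,-.215)+[.085],Q,rate=.2,max_force=10)
print(robot.sense()["tcp_pos"],robot.sense()["force"])
h=robot.line_to(d2w(-.095,-.215)+[.085],Q,rate=.05,max_force=8)
s=robot.sense(); print(h,s["tcp_pos"],loc(np.array([s["tcp_pos"]]),DOCK),s["force"],s["clock"])
robot.line_to(d2w(-.03,-.215)+[.085],Q); robot.line_to(d2w(-.03,-.215)+[.25],Q,rate=.3)
robot.move_pose([.5,.1,.33],quat(-.09)); print(robot.sense()["clock"],robot.sense()["joints"])
for n in ("top","side"):
    p=get_image(n); cv2.imwrite(f"pics/{n}1.png",p["frame"][:,:,::-1]); np.savez(f"{n}1.npz",**p)
    f=p["frame"].astype(int); m=(f[...,0]>120)&(f[...,1]<60)&(f[...,2]<60); W=cloud(p); 
    P=W[m]; P=near(P,d2w(-.06,-.215)+[0],.15,.06); print(len(P), np.median(P,0) if len(P) else "")
E
```

```text
5.3833 [-0.1793  0.7066  0.9719  1.5794 -0.6165  1.1894  2.4713]
[ 0.6467 -0.3085  0.0865] [ 0.1439  0.3339 -0.8532]
True [ 0.5472 -0.3054  0.0848] (array([-0.0737]), array([-0.2147])) [ 1.4449 -0.7553 -0.0265] 9.15
11.8583 [-1.1975  0.4329  1.2615  2.006  -0.4783  1.0485  1.7672]
54 [ 0.5243 -0.3038  0.1107]
95 [ 0.5223 -0.3123  0.1089]
```

```bash
cat >> hp.py <<'E'
GX=-.043
def pick(robot,hand,q,t,base=.005):
    Q=quat(q[2]); xy=d2w(GX,0,q); z=base+t+.006
    hand.move_gripper(.04)
    robot.move_pose(xy+[.22],Q)
    robot.line_to(xy+[z+.05],Q,rate=.2)
    if robot.line_to(xy+[z],Q,rate=.06,max_force=8): print("touched going down",robot.sense()["tcp_pos"],robot.sense()["force"])
    hand.move_gripper(0.0); s=robot.sense(); print("grip",s["grip_width"],s["grasp_force"],s["tcp_pos"])
    robot.line_to(s["tcp_pos"][:2].tolist()+[z+.16] if hasattr(s["tcp_pos"],"tolist") else list(s["tcp_pos"][:2])+[z+.16],Q,rate=.12)
    s=robot.sense(); print("lifted",s["grip_width"],s["grasp_force"],s["force"],s["ft_torque"],s["clock"])
E
python3 - <<'E'
from hp import *
from rig import robot,hand,get_image
np.set_printoptions(precision=4,suppress=True)
p=load("top1.npz"); W=cloud(p)
fs={}
for nm,fin,t in (("TL",(.607,.348),.012),("TR",(.601,.267),.03),("BL",(.4757,.362),.03),("BR",(.4634,.281),.012)):
    fs[nm]=fitpack(W,fin,t,-.09); print(nm,*fs[nm])
q=fs["BR"][0]
assert fs["BR"][1]<.0035 and abs(q[2]+.08)<.06
q=q-[.001,.001,0]
pick(robot,hand,q,.012)
p=get_image("side"); cv2.imwrite("pics/side2.png",p["frame"][:,:,::-1])
E
```

```text
TL [ 0.6374  0.3604 -0.1036] 0.0018765702744188144
TR [ 0.6425  0.2615 -0.0142] 0.0025938812469523307
BL [ 0.5125  0.3623 -0.12  ] nan
BR [ 0.5002  0.2813 -0.12  ] nan
  return _methods._mean(a, axis=axis, dtype=dtype,
  ret = ret.dtype.type(ret / rcount)
Traceback (most recent call last):
AssertionError
```

```bash
cat >> hp.py <<'E'
PK={"TL":((.607,.348),.012),"TR":((.601,.267),.03),"BL":((.4757,.362),.03),"BR":((.4634,.281),.012)}
def away(robot): robot.move_pose([.42,-.42,.36],quat(-.7))
E
cat > go1.py <<'E'
from hp import *
from rig import robot,hand,get_image
np.set_printoptions(precision=4,suppress=True)
away(robot)
p=get_image("top"); cv2.imwrite("pics/top2.png",p["frame"][:,:,::-1]); W=cloud(p)
fs={k:fitpack(W,v[0],v[1],-.09) for k,v in PK.items()}
for k,v in fs.items(): print(k,*v)
q=fs["BR"][0]
assert fs["BR"][1]<.004 and abs(q[2]+.08)<.06
pick(robot,hand,q-[.001,.001,0],.012)
p=get_image("side"); cv2.imwrite("pics/side2.png",p["frame"][:,:,::-1])
E
python3 go1.py
```

```text
TL [ 0.6374  0.3588 -0.1136] 0.002402032034276968
TR [ 0.6419  0.265  -0.0705] 0.0031250776515618617
BL [ 0.5159  0.3607 -0.0851] 0.0035489202421080243
BR [ 0.5049  0.2809 -0.0567] 0.0023746725003798074
grip 0.011186005026943096 59.04860973358154 [0.4613 0.2826 0.0235]
lifted 0.011031818174159887 58.34255397319794 [-0.8067  0.4401 -1.9168] [-0.0024  0.0604 -0.0049] 20.6333
```

```bash
python3 -c "
import cv2,numpy as np
a=cv2.imread('pics/side2.png');b=cv2.imread('pics/top2.png')
c=np.hstack([a,b]);cv2.imwrite('pics/m2.png',cv2.resize(c,(800,300)))
cv2.imwrite('pics/s2.png',a)"
```

```text
(no output)
```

View pics/m2.png

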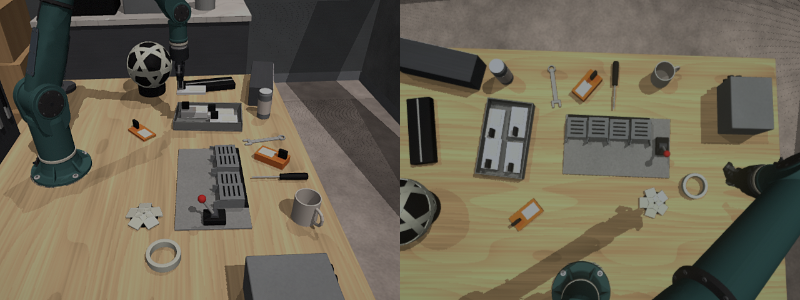

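The pack is held level and the lever is off. In the top view TL has shifted, so the knock has probably already happened. Now inserting.

```bash
cat >> hp.py <<'E'
def insert(robot,hand,yb,t):
    Q=quat(DOCK[2]); P=lambda x,z: d2w(x+GX,yb)+[z]
    z0=.008+t+.006
    robot.move_pose(P(-.118,z0+.10),Q)
    robot.line_to(P(-.118,z0+.015),Q,rate=.15)
    h=robot.line_to(P(-.118,z0-.004),Q,rate=.03,max_force=4); s=robot.sense(); z=s["tcp_pos"][2]
    print("down",h,"z err",z-z0,s["force"])
    z=max(z,z0-.002)+.0005
    h=robot.line_to(P(-.035,z),Q,rate=.06,max_force=15); s=robot.sense(); print("slide",h,loc(np.array([s["tcp_pos"]]),DOCK)[0]-GX,s["force"])
    if h: return False
    h=robot.line_to(P(-.008,z),Q,rate=.03,max_force=12); s=robot.sense(); x=loc(np.array([s["tcp_pos"]]),DOCK)[0]-GX
    print("home",h,x,s["force"],s["grip_width"],s["clock"])
    return h and abs(x+.02)<.006
def release(robot,hand):
    hand.move_gripper(.03); s=robot.sense(); p=list(s["tcp_pos"]); robot.line_to([p[0],p[1],p[2]+.14],rate=.2)
E
python3 - <<'E'
from hp import *
from rig import robot,hand,get_image
np.set_printoptions(precision=4,suppress=True)
ok=insert(robot,hand,.126,.012); print(ok)
if ok:
    release(robot,hand); away(robot); p=get_image("top"); np.savez("top3.npz",**p); W=cloud(p); cv2.imwrite("pics/top3.png",p["frame"][:,:,::-1])
    for k,v in PK.items(): print(k,*fitpack(W,v[0],v[1],-.09))
    print(robot.sense()["clock"])
    a=p["frame"][170:290,250:445,::-1]; cv2.imwrite("pics/c3.png",cv2.resize(a,None,fx=4,fy=4))
else:
    p=get_image("side"); cv2.imwrite("pics/c3.png",p["frame"][:,:,::-1])
E
```

```text
down True z err 0.0002045058469721736 [0.2692 0.2288 3.3046]
slide True [-0.118] [-0.9285  0.7671  4.0181]
False
```

View pics/c3.png

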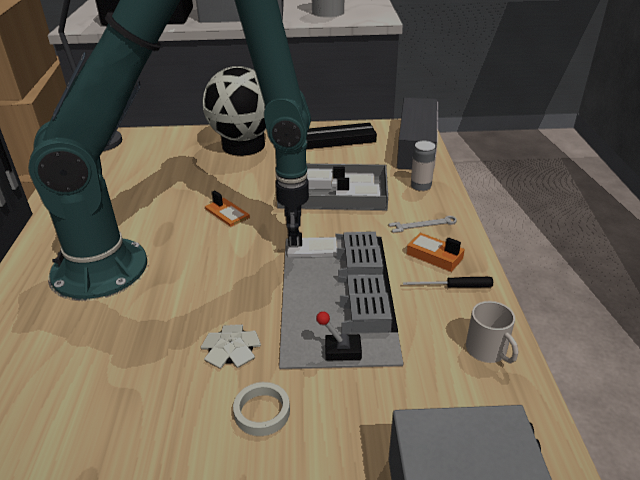

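The pack rests flat on the apron in front of the left bay at (315,245). The slide stopped at once on a force transient. I'll lift 1.5 mm and slide it just above the plate.

```bash
sed -i 's/    z=max(z,z0-.002)+.0005/    z=max(z,z0-.002)+.0015; robot.line_to(P(-.118,z),Q,rate=.02); robot.sleep(.2); print("z",robot.sense()["force"])/' hp.py
python3 - <<'E'
import re
s=open('hp.py').read()
i=s.index("def insert"); 
s=s.replace('''    robot.move_pose(P(-.118,z0+.10),Q)
    robot.line_to(P(-.118,z0+.015),Q,rate=.15)
''','''    if not again:
        robot.move_pose(P(-.118,z0+.10),Q)
        robot.line_to(P(-.118,z0+.015),Q,rate=.15)
''').replace("yb,t):\n    Q=quat(DOCK","yb,t,again=False):\n    Q=quat(DOCK")
open('hp.py','w').write(s)
E
cat > fin.py <<'E'
from hp import *
from rig import robot,hand,get_image
import sys
np.set_printoptions(precision=4,suppress=True)
def after(ok,n):
    if ok:
        release(robot,hand); away(robot); p=get_image("top"); W=cloud(p); cv2.imwrite(f"pics/top{n}.png",p["frame"][:,:,::-1]); np.savez(f"top{n}.npz",**p)
        for k,v in PK.items(): print(k,*fitpack(W,v[0],v[1],-.09))
        print(robot.sense()["clock"])
        a=p["frame"][170:290,250:445,::-1]; cv2.imwrite(f"pics/c{n}.png",cv2.resize(a,None,fx=4,fy=4))
    else:
        p=get_image("side"); cv2.imwrite(f"pics/c{n}.png",p["frame"][:,:,::-1])
E
python3 - <<'E'
from fin import *
ok=insert(robot,hand,.126,.012,True); print(ok); after(ok,4)
E
```

```text
down True z err -0.0006647232808950215 [-0.3246 -0.0824  3.9563]
z [-0.2463 -0.1194 -2.0589]
slide False [-0.0357] [-0.0778  0.2039 -2.7922]
home True [-0.0195] [-0.9481  0.1045  3.4937] 0.010658867885610252 26.2333
[ True]
TL [ 0.6373  0.3596 -0.1191] 0.0024831512890791927
TR [ 0.6418  0.2651 -0.0701] 0.003052193949661258
BL [ 0.516   0.3608 -0.0795] 0.003503377719037731
BR [ 0.5182  0.3893 -0.82  ] 0.001843070022429247
29.325
```

View pics/c4.png

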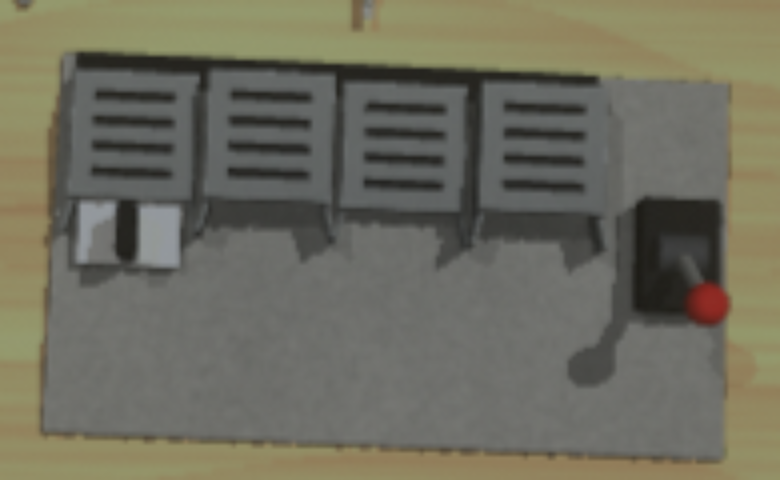

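Slim pack seated in the left bay: contact at x -19.5 mm against an expected -20, fin outside at crop (125,230). Next is BL thick into the second (high) bay.

```bash
cat > run.py <<'E'
from fin import *
def go(k,yb,n):
    p=get_image("top"); W=cloud(p); q,e=fitpack(W,*PK[k],-.09); print(k,q,e)
    assert e<.0042 and abs(q[2]+.09)<.06
    pick(robot,hand,q-[.001,.001,0],PK[k][1])
    p=get_image("side"); cv2.imwrite(f"pics/l{n}.png",p["frame"][:,:,::-1])
    assert .008<robot.sense()["grip_width"]<.014
    ok=insert(robot,hand,yb,PK[k][1]); print(ok); after(ok,n)
E
python3 -c "
from run import *
go('BL',.042,5)"
```

```text
BL [ 0.5159  0.3603 -0.0832] 0.003509985510662828
grip 0.010617341333002999 59.147011041641235 [0.4724 0.3632 0.0415]
lifted 0.011297618472626779 58.36578547954559 [-0.7086 -0.8769 -3.9398] [0.0494 0.1646 0.0326] 36.0583
down True z err 0.00023474350876238892 [-0.2605  0.0593  3.4736]
z [ 0.5358  0.2258 -4.2184]
slide False [-0.0357] [ 0.4371  0.1191 -4.738 ]
home True [-0.0195] [-0.3973  0.3798  1.3687] 0.011231594626662568 41.55
[ True]
TL [ 0.6371  0.3589 -0.0959] 0.0024453179462629146
TR [ 0.6419  0.2653 -0.073 ] 0.0031527522378036648
BL [ 0.5305  0.4703 -0.82  ] 0.002384511100397928
BR [ 0.5182  0.3893 -0.82  ] 0.001813922776528772
44.375
```

View pics/c5.png

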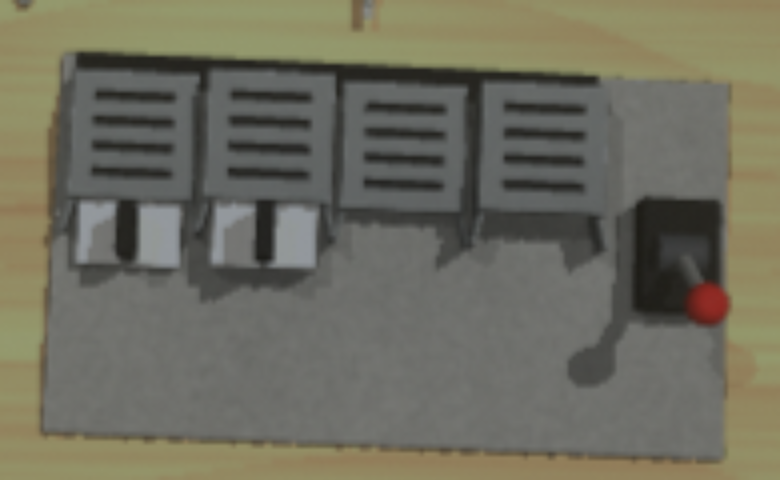

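Works again: the thick pack is in the second bay, with its fin at crop (263,232). Now TR and then TL.

```bash
python3 -c "
from run import *
go('TR',-.126,6)
p=get_image('top'); f=(cloud(p)); print(robot.sense()['clock'])" && python3 -c "
from run import *
go('TL',-.042,7)"
```

```text
TR [ 0.6422  0.2655 -0.0675] 0.003189881021096507
grip 0.01080155379535749 59.14615452289581 [0.5987 0.2676 0.0416]
lifted 0.010876097206310605 58.344324231147766 [ 0.1462  0.0922 -3.5326] [-0.0177  0.1621 -0.0485] 50.8667
down True z err 0.0005331959097859551 [-0.852   0.337   5.2155]
z [ 0.1652  0.1797 -3.1544]
slide False [-0.0357] [ 0.2059  0.4521 -3.6519]
home True [-0.0192] [-0.6924  0.0495  2.4914] 0.01096090349194647 56.675
[ True]
TL [ 0.6371  0.3588 -0.095 ] 0.0024974987993915078
TR [ 0.5978  0.3413 -0.1033] 0.0018160101805701782
BL [ 0.5359  0.4756 -0.6422] 0.002428294735722781
BR [ 0.5129  0.36   -0.3533] 0.0018375266953705547
59.0583
59.1083
TL [ 0.6373  0.3588 -0.1157] 0.0024485592369433676
grip 0.011025494149851415 59.27452862262726 [0.5942 0.363  0.024 ]
lifted 0.011194480729006143 58.39623749256134 [-0.3707 -0.1692 -2.6526] [0.0007 0.0935 0.0111] 65.9917
down True z err 0.0005834488916776487 [-0.9599  0.0575  3.4875]
z [-0.319  -0.5357 -1.6575]
slide False [-0.0356] [-0.1895  0.5611 -2.1261]
home True [-0.0188] [-1.3121 -0.5078  3.968 ] 0.01116051864084641 71.8167
[ True]
TL [ 0.6565  0.427  -0.3533] 0.0018405538758246478
TR [ 0.6505  0.346  -0.3533] 0.001828974245805717
BL [ 0.5305  0.4703 -0.82  ] 0.0018764173659055665
BR [ 0.4602  0.3553 -0.1033] 0.0018616694501005803
74.4333
```

View pics/c7.png

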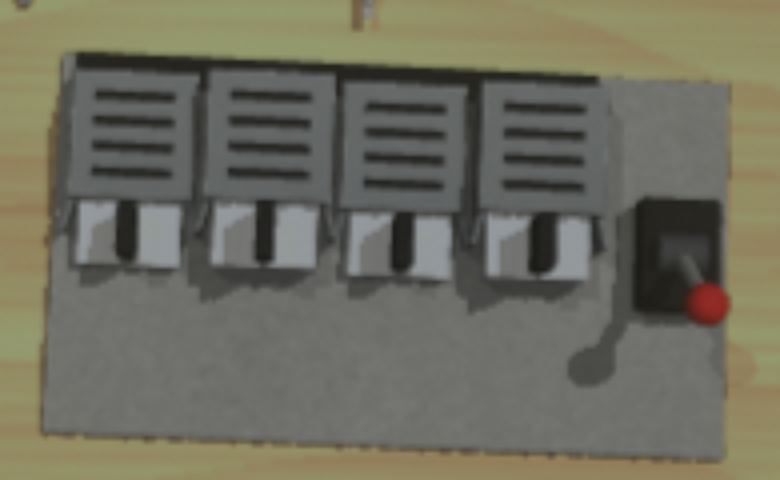

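All four packs are in: fins at crop x 125/263/402/540 and the bin empty. I'll do a gentle seating push on each fin to confirm they are home, then switch on.

```bash
python3 - <<'E'
from fin import *
Q=quat(DOCK[2]); hand.move_gripper(0.0)
for yb,t in ((-.126,.03),(-.042,.012),(.042,.03),(.126,.012)):
    P=lambda x,z: d2w(x,yb)+[z]
    z=.008+t+.009
    robot.move_pose(P(-.115,.16),Q); robot.line_to(P(-.115,z),Q,rate=.15,max_force=10)
    h=robot.line_to(P(-.075,z),Q,rate=.03,max_force=12); s=robot.sense()
    print(yb,h,loc(np.array([s["tcp_pos"]]),DOCK),s["force"])
    robot.line_to(P(-.115,z),Q); robot.line_to(P(-.115,.16),Q,rate=.2)
robot.move_pose([.42,-.42,.36],quat(-.7)); print(robot.sense()["clock"])
p=get_image("top"); np.savez("top8.npz",**p); W=cloud(p); f=p["frame"].astype(int)
for yb,t in ((.126,.012),(.042,.03),(-.042,.012),(-.126,.03)):
    q=d2w(-.061,yb)+[DOCK[2]]; A=near(W[(f.max(-1)<70)],q,.04,.03); A=A[abs(A[:,2]-(.044+t))<.006]
    x,y=loc(A,DOCK); print(yb,len(A),"fin mean",np.mean(x),np.mean(y),"exp -.061")
E
```

```text
-0.126 True (array([-0.0889]), array([-0.126])) [-0.198   0.2062 -0.325 ]
-0.042 True (array([-0.0888]), array([-0.0422])) [-0.3053  0.5025 -0.9135]
0.042 True (array([-0.0888]), array([0.0417])) [ 0.2033 -0.1481  0.384 ]
0.126 True (array([-0.0888]), array([0.1254])) [ 0.0497 -0.0236 -0.4602]
91.2083
0.126 67 fin mean -0.060719942145057916 0.12655401380979933 exp -.061
0.042 65 fin mean -0.05979468717906922 0.04341069124920855 exp -.061
-0.042 58 fin mean -0.05996763335830141 -0.040863731616131965 exp -.061
-0.126 71 fin mean -0.06034105828593619 -0.1240357924473361 exp -.061
```

All four stop at the same depth (-88.8 mm, matching home within 0.2 mm). Switching on.

```bash
python3 - <<'E'
from fin import *
Q=quat(DOCK[2]); P=lambda x,z: d2w(x,-.215)+[z]
robot.move_pose(P(-.15,.25),Q); robot.line_to(P(-.15,.085),Q,rate=.15,max_force=10)
h=robot.line_to(P(-.015,.085),Q,rate=.05,max_force=8); s=robot.sense()
print(h,loc(np.array([s["tcp_pos"]]),DOCK),"exp -.046",s["force"])
robot.line_to(P(-.12,.085),Q); robot.line_to(P(-.13,.25),Q,rate=.25)
robot.move_pose([.5,.25,.36],quat(0)); robot.sleep(.5)
for n in ("top","side"):
    p=get_image(n); f=p["frame"].astype(int); m=(f[...,0]>120)&(f[...,1]<60)&(f[...,2]<60); W=cloud(p)
    A=near(W[m],d2w(-.06,-.215)+[0],.15,.06); print(n,len(A),np.median(A,0) if len(A) else "")
    cv2.imwrite(f"pics/{n}9.png",p["frame"][:,:,::-1])
print(robot.sense()["clock"],"expected ball",d2w(-.0216,-.215))
E
```

```text
True (array([-0.0449]), array([-0.2147])) exp -.046 [ 0.0319 -0.7008  0.7475]
top 57 [ 0.6007 -0.3055  0.1108]
side 96 [ 0.5986 -0.3137  0.1092]
99.2083 expected ball [np.float64(0.5993191444591095), np.float64(-0.3067508183593992)]
```

View pics/side9.png

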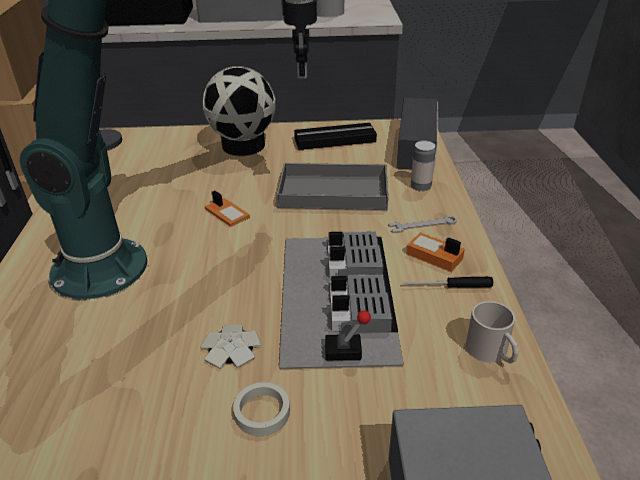

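The bin at (333,187) is empty, the four packs are home in the dock, and the lever is on with its ball at (363,317). Everything else is where it was.

```bash
python3 -c "
from rig import robot
print(robot.sign_off())"
```

```text
the job is handed in; nothing more can be done
None
```

I switched the dock off, slid all four packs fully home in matching bays (slim in low, thick in high), switched it back on all the way and handed the job in at about 99 s of the 210 s limit.

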